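# Stock count at the test-plug shelf

## Robot

A 6-joint arm with a two-finger parallel gripper is mounted at the origin on the work surface. World frame = base frame: x ahead of the robot, y to its left, z up, the work surface at z = 0. Lengths are in mm, angles in degrees, forces in N, time in s.
With the tool pointing down it reaches from about 275 to 725 mm from the base axis. Payload 15.9 kg.
Tool frame: the origin (TCP) lies midway between the tips of the shut fingers; the grasp point (between the pads) lies 19 mm behind it; z points along the fingers, y is the line along which they close (so a half turn about z gives the same grasp; the last joint's range is limited). The gripper opens to 85 mm and grips with 20 to 120 N. Pads are 22 mm wide; open, the fingers measure 114 mm over their backs; the gripper's body (76 mm by 85 mm) begins 54 mm behind the grasp point. The pads swing forward as they close: fully open they stand 13 mm farther back than shut.
Start: joints at [65.432, 12.198, -1.971, 75.831, 0, 90], TCP at [207.882, 454.72, 231.306] pointing down, gripper open.
Joint ranges: [-170.91, 170.91], [-42.67, 98.43], [-65.05, 77.54], [-120.47, 116.71], [-90, 82.35], [-180, 180]. Speed limits (degrees/s): [108.29, 108.29, 136.94, 147.25, 180, 180].

## Interface

Orientations are given as [roll, pitch, yaw] about the fixed x, y, z axes, in that order (R = Rz(yaw) Ry(pitch) Rx(roll)).
In Python, from bench import status, viewer, env gives the robot as it stands. The module is installed in compiled form; this text tells all that it offers.
- The arm moves only by the tool move_arm, never from a script. Its argument "motion" is text: rows parted by semicolons, each of 5 numbers parted by spaces: the shift along the tool's x, y, z in mm, then the turn about the tool's z in rad, then the closure, from -1 (fully open) to 1 (shut). A call has 1 to 8 rows; each row is the pose to reach, as a shift and turn from the pose commanded when the call began, along the tool's axes at that moment; what a row does not reach only later rows make up. A row lasts 1/12 s, in which the tool goes at most 41.7 mm and 7.16 degrees, less where a joint would pass 70% of its speed; a pose out of reach is approached as far as the arm can. A call with a gripper value outside its range is refused whole. The fingers move at their own pace and stop on an object; "grip_force" is the grip in N (left out, the last holds). Time passes only in rows, so rows that repeat a pose let the fingers close. It gives the time, the measured TCP pose, the force, the opening and the grip force at its end, in the units of the state.
- status.sense(): the state, without advancing time (a new reading comes with each control period).
- viewer.capture(name): name is "scene" or "top" or "wrist"; returns a dict with "pixels" (480x640x3 uint8, blue, green, red), "fx", "fy", "cx", "cy" (pixels), "k1" (the pictures are not rectified: a ray, as slopes to the right and down, at radius r is drawn at 1 + k1 r^2 times it, then the intrinsics apply), "pose" (4x4, takes a point from camera to world coordinates). Camera axes: x right, y down, z forward; pixel columns grow to the right and rows downward; lengths in mm; the calibration is good to about 2 mm. A picture is of the moment at which its call begins. There is no depth.
- env.finish_job(): hands the job in; it is judged then, once.
The state is a dict: "time": time; "joint_pos": joint angles; "qvel": joint speeds; "joint_efforts": joint torques, N m; "ee_pos": TCP position; "ee_rot": TCP orientation; "wrist_force": force on the tool from outside, world axes, zero at the start; "torque": the same for the moment, N m; "gripper_width": finger opening in mm; "grip_force": force on a finger pad.
Only numpy, scipy, OpenCV 4.12 (cv2) and the standard library are available. Lean on these libraries where they do the work, as an engineer would, in place of code of your own. Each camera call takes 0.05 s, during which the arm holds its last target. There are 200 camera calls.

## Task

We are counting stock: a lubricant bottle has toppled over onto the lid of the grey hinged-lid container. First clear it off the lid: stand it upright in the gap in the middle of the row of bottles, on the floor of the low tray, and let go of it, without knocking its neighbours or the other things on the bench about. Then lift the lid with the gripper to 60 degrees and keep holding it there so that I can count the plugs inside; it falls shut when let go, so finish while still holding it.

Things in the scene. Friction and masses are not known exactly. Their poses are not given: they have to be found in the camera images.
- bottle: the toppled bottle: square white plastic bottle, 50 x 50 mm, 108 mm to the shoulder, black screw cap of 30 mm diameter, 140 mm over all, 0.2 to 0.4 kg, closed and stiff; origin: centre of its underside; z axis: from the underside to the cap, x and y square to its flat sides. It starts lying on a flat side on the closed lid, underside next to the handle, cap towards the hinge.
- neighbour1: bottle standing in the tray, number 1 of 4 counted along the tray's +y (before the gap); same make and size as the toppled bottle, its origin at the centre of its underside; to be left standing where it is
- neighbour2: bottle standing in the tray, number 2 of 4 counted along the tray's +y (before the gap); same make and size as the toppled bottle, its origin at the centre of its underside; to be left standing where it is
- neighbour3: bottle standing in the tray, number 3 of 4 counted along the tray's +y (beyond the gap); same make and size as the toppled bottle, its origin at the centre of its underside; to be left standing where it is
- neighbour4: bottle standing in the tray, number 4 of 4 counted along the tray's +y (beyond the gap); same make and size as the toppled bottle, its origin at the centre of its underside; to be left standing where it is
- tray: low blue tray, fixed to the bench, outside 80 mm (its x) by 380 mm (its y, along the row) by 14 mm high; walls and floor 4 mm, so the lane is 72 mm wide inside and its floor is 4 mm above the bench; origin: centre of its underside. Tray and container change sides from time to time.
- tray_gap (a point): centre of the tray's floor, top face, in the middle of the gap between neighbours 2 and 3 (about 134 mm free along the row); axes as the tray's: y along the row, z up
- bin: grey plastic container with hinged lid, fixed to the bench (heavy with plugs), 200 mm (its x) by 300 mm (its y) by 120 mm high without the lid; origin: centre of its underside. The hinge runs along its -x top edge (the robot's side); its +x side faces the person counting, across the bench.
- lid (a joint): angle of the lid in rad: 0 shut, growing as its +x edge rises, 1.047 = 60 degrees, hinge stop at 1.4. No catch, no stay: the lid (about 0.45 kg, 306 x 206 mm) falls shut from any angle when let go. Shut, its top panel is 127 mm above the bench inside a raised border 8 mm wide and 5 mm high.
- lid_grip (a point): middle of the bar of the lid's black bow handle: round, 12 mm thick, 110 mm long along the hinge direction, its centre 36 mm above the lid's top panel (30 mm free below), 163 mm above the bench when shut; 178 mm from the hinge line along the lid and 43 mm square to it. Moves with the lid; axes: the lid's, equal to the container's when shut.
- lid_hinge (a point): middle of the hinge line, 120 mm above the bench, 100 mm from the container's centre on its -x side; the hinge line runs along the container's y. It turns with the lid.
- gunplug: bystander: long-handled pipe test plug lying on the bench, black rubber barrel 52 mm thick, brown square handle, 198 mm long; origin on the bench below its middle; to be left alone
- carton: bystander: closed cardboard carton 70 x 110 x 55 mm; origin: centre of its underside; to be left alone
- smallplug: bystander: small pipe test plug standing on the bench, black rubber disc 51 mm wide, yellow shaft and wing nut, 111 mm high; origin: centre of its underside; to be left alone
Not all that is in view belongs to the job. What is shaped like the bottle but blue or orange is not meant.

How it is judged:
By the outcome, as a careful person would: the job done as asked, in the order asked, and still so for the second after the job is handed in, while the arm keeps its last pose, push and grip.
It also fails if it takes over 69 s, if anything falls off the work surface, if the arm or the gripper's body presses on something with over 40 N, if the wrist force passes 120 N, or if a joint passes its speed limit or range.

## Working session

There is one attempt and no reset: what is moved stays moved. The work goes in short steps, Python scripts to look and compute and a tool call to move; the robot and the scene stay as the last step left them, time stands still between calls to the robot, and variables do not carry over. Pictures are saved under pics/ and viewed, at most 11 in all, crops included, and the job is handed in when it is done.

Besides the shell and the picture viewer there is one more tool, called after "Request:" as name(argument=value, ...), one argument or row to a line, values as JSON. move_arm: Moves the arm, as the interface text tells. Its arguments: {"type":"object","properties":{"motion":{"type":"string"},"grip_force":{"type":"number"}},"required":["motion"]}

```bash
mkdir -p pics; cat > h.py <<'E'
import numpy as np, cv2, pickle
from bench import status, viewer, env
from scipy.spatial.transform import Rotation as Ro
def cap(n,f):
    c=viewer.capture(n); c['pixels']=np.asarray(c['pixels']); c['pose']=np.asarray(c['pose']); cv2.imwrite(f'pics/{f}.png',c['pixels']); pickle.dump(c,open(f'pics/{f}.pkl','wb')); return c
def load(f): return pickle.load(open(f'pics/{f}.pkl','rb'))
def ray(c,u,v):
    d=np.array([(u-c['cx'])/c['fx'],(v-c['cy'])/c['fy']]); s=d.copy()
    for _ in range(20): s=d/(1+c['k1']*(s@s))
    P=c['pose']; r=P[:3,:3]@np.array([s[0],s[1],1]); return P[:3,3],r/np.linalg.norm(r)
def plane(c,u,v,z):
    o,r=ray(c,u,v); return o+r*(z-o[2])/r[2]
def tri(c1,p1,c2,p2):
    o1,r1=ray(c1,*p1);o2,r2=ray(c2,*p2)
    t=np.linalg.lstsq(np.c_[r1,-r2],o2-o1,rcond=None)[0]; a=o1+t[0]*r1;b=o2+t[1]*r2
    return (a+b)/2,np.linalg.norm(a-b)
def proj(c,p):
    P=c['pose']; q=P[:3,:3].T@(np.asarray(p,float)-P[:3,3]); s=q[:2]/q[2]; s=s*(1+c['k1']*(s@s)); return s*[c['fx'],c['fy']]+[c['cx'],c['cy']]
E
python3 - <<'E'
from h import *
for n in ('scene','top','wrist'):
    c=cap(n,n+'0'); print(n,c['fx'],c['k1'],c['pose'].round(2).tolist())
s=status.sense(); print(s)
E
```

```text
scene 594.4401484113612 0.034094273473925935 [[0.99, -0.09, 0.09, 451.86], [-0.13, -0.76, 0.64, -807.78], [0.01, -0.64, -0.76, 1059.57], [0.0, 0.0, 0.0, 1.0]]
top 461.7311479668825 -0.07787190428063613 [[0.03, -1.0, 0.04, 511.58], [-1.0, -0.03, 0.01, -6.29], [-0.01, -0.04, -1.0, 1160.79], [0.0, 0.0, 0.0, 1.0]]
wrist 390.00102496193176 -0.029027519182243357 [[0.42, 0.87, 0.26, 140.57], [0.91, -0.4, -0.12, 486.31], [-0.0, 0.29, -0.96, 373.4], [0.0, 0.0, 0.0, 1.0]]
{'time': 0.15, 'joint_pos': array([ 6.54322233e+01,  1.22195156e+01, -1.99717440e+00,  7.58311318e+01,
       -7.15192341e-04,  9.00007913e+01]), 'qvel': array([-0.01892557, -0.05907508,  0.07113774,  0.01766015, -0.01416025,
       -0.01184766]), 'joint_efforts': array([-8.26922933e-04, -6.86403894e+01,  4.87252200e+01,  1.30946928e-02,
       -7.98888550e-05, -2.58278540e-06]), 'ee_pos': array([207.78708191, 454.51206533, 230.93891773]), 'ee_rot': array([-1.79952178e+02,  7.15852550e-04,  1.55431433e+02]), 'wrist_force': array([-0.14963879, -0.91120327,  0.08185365]), 'torque': array([0.02894142, 0.03423222, 0.01847136]), 'grip_force': 0.0, 'gripper_width': 85.20872862483513}
```

View pics/top0.png

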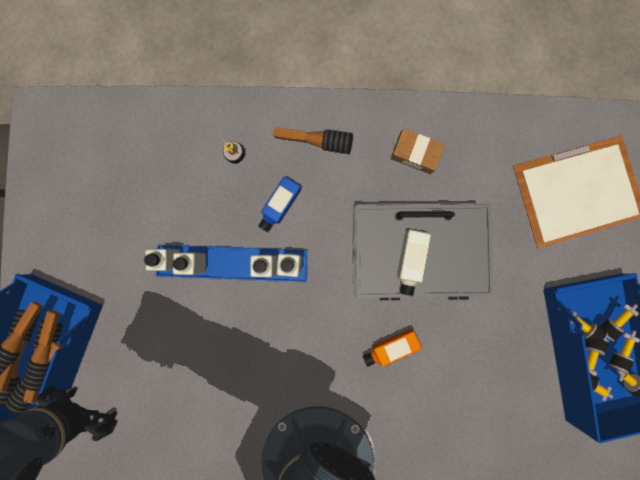

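View pics/scene0.png

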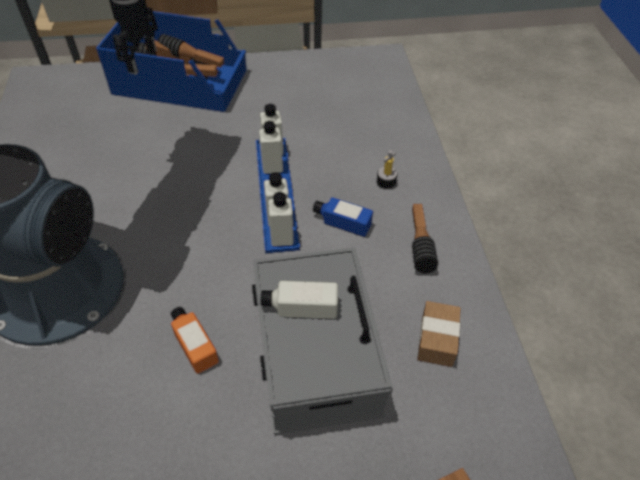

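The top view shows the toppled bottle at about (413,257) with its cap at (407,290). The handle runs (398–453, 214). The tray row has bottles at u 153, 183, 261 and 288, v≈262, with the gap around u 222. The scene view shows the same layout: bottle (305,300), handle (352,280)–(366,340). Next I'll measure using masks.

```bash
cat > m.py <<'E'
from h import *
def comps(c,mask,roi,amin=25):
    m=np.zeros_like(mask); x0,y0,x1,y1=roi; m[y0:y1,x0:x1]=mask[y0:y1,x0:x1]
    out=[]
    for k in cv2.findContours(m,cv2.RETR_EXTERNAL,cv2.CHAIN_APPROX_NONE)[0]:
        if cv2.contourArea(k)>=amin: out.append((cv2.contourArea(k),cv2.minAreaRect(k)))
    return out
E
python3 - <<'E'
from m import *
for n,rois in (('top0',[(345,190,500,305),(135,235,315,290)]),('scene0',[(240,240,400,420),(235,95,310,260)])):
    c=load(n); im=c['pixels'].astype(int)
    blk=((im.max(2)<50)*255).astype(np.uint8)
    wht=((im.min(2)>135)*255).astype(np.uint8)
    for r in rois:
        for nm,m in (('blk',blk),('wht',wht)):
            for a,(ce,sz,an) in comps(c,m,r): print(n,nm,a,np.round(ce,1),np.round(sz,1),round(an,1), 'z135',plane(c,*ce,152).round(0))
for n,roi in (('top0',(340,190,500,310)),('scene0',(235,230,400,410))):
    x0,y0,x1,y1=roi
    cv2.imwrite(f'pics/{n}c.png',cv2.resize(load(n)['pixels'][y0:y1,x0:x1],None,fx=3.3,fy=3.3,interpolation=cv2.INTER_CUBIC))
E
```

```text
top0 blk 67.0 [406.7 289.7] [12.9  7.8] 11.3 z135 [ 445. -186.  152.]
top0 blk 225.0 [424.5 215. ] [ 6. 57.] 90.0 z135 [ 609. -223.  152.]
top0 wht 1094.5 [414.8 258.1] [22.4 53.8] 10.6 z135 [ 514. -203.  152.]
top0 blk 43.0 [179.9 262.2] [13.1  9.7] 14.0 z135 [491. 313. 152.]
top0 blk 75.5 [151.5 259. ] [10. 13.] 90.0 z135 [496. 377. 152.]
top0 wht 414.5 [260.5 266. ] [20. 21.] 90.0 z135 [488. 134. 152.]
top0 wht 408.5 [287.6 265.1] [21.1 21.3] 4.1 z135 [491.  75. 152.]
top0 wht 161.0 [183.  263.5] [21. 20.] 90.0 z135 [488. 306. 152.]
top0 wht 167.5 [155.  259.5] [21. 20.] 90.0 z135 [495. 369. 152.]
scene0 blk 192.5 [330.1 404.6] [ 6.5 44.5] 83.3 z135 [ 534. -405.  152.]
scene0 blk 126.0 [266. 299.] [16. 10.] 90.0 z135 [ 446. -189.  152.]
scene0 blk 328.5 [358.2 309.8] [66.7 10.6] 76.5 z135 [ 610. -233.  152.]
scene0 wht 1346.0 [305.  292.3] [64.  23.3] 1.9 z135 [ 519. -183.  152.]
scene0 blk 109.5 [279.5 199.5] [13. 11.] 90.0 z135 [493.  58. 152.]
scene0 blk 111.5 [275.  179.5] [13. 10.] 90.0 z135 [489. 119. 152.]
scene0 blk 79.5 [268.9 127.1] [10.  10.8] 11.3 z135 [489. 296. 152.]
scene0 blk 78.5 [269.5 110. ] [10.  9.] 90.0 z135 [495. 359. 152.]
scene0 wht 184.0 [279.6 206.9] [16.8 22.7] 86.8 z135 [491.  37. 152.]
scene0 wht 95.0 [267.8 188.8] [14.8 11.3] 45.0 z135 [471.  93. 152.]
scene0 wht 32.0 [284.5 186. ] [14.  5.] 90.0 z135 [507.  97. 152.]
scene0 wht 127.5 [269.5 135.5] [13. 21.] 90.0 z135 [488. 265. 152.]
scene0 wht 25.5 [278.  120.5] [5.4 6.7] 63.4 z135 [512. 317. 152.]
scene0 wht 44.0 [262.6 116.9] [10.   8.9] 60.3 z135 [477. 335. 152.]
```

View pics/top0c.png

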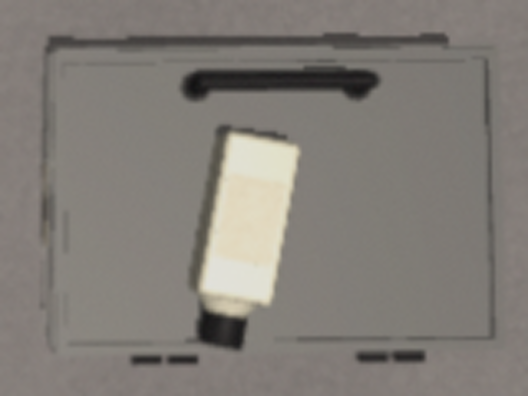

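```bash
python3 - <<'E'
from m import *
t,s=load('top0'),load('scene0')
for n,a,b in (('cap',(406.7,289.7),(266,299)),('handle',(424.5,214.5),(358.2,309.8)),('n4?',(151.5,259),(269.5,110)),('n3',(179.9,262.2),(268.9,127.1))):
    p,e=tri(t,a,s,b); print(n,p.round(1),round(e,1))
# bottle tops of neighbours by wht rect at shoulder z=4+108
for u,v in((260.5,266),(287.6,265.1),(183,263.5),(155,259.5)): print(plane(t,u,v,112).round(1))
# tray: blue mask in top, z=14
im=cv2.cvtColor(t['pixels'],cv2.COLOR_BGR2HSV); m=cv2.inRange(im,(105,140,60),(125,255,255))
for a,r in comps(t,m,(135,238,315,290)):
    print(a,r,[plane(t,*p,14).round(0)[:2].tolist() for p in cv2.boxPoints(r)])
# white bottle axis
for a,r in comps(t,((t['pixels'].min(2)>135)*255).astype(np.uint8),(345,190,500,305)):
    q=np.array([plane(t,*p,177)[:2] for p in cv2.boxPoints(r)]); print(q.round(1).tolist())
for p in ((398,214.5),(451,215)): print('h',plane(t,*p,163).round(1))
print(ray(t,406.7,289.7)[1])
E
```

```text
cap [ 445.4 -187.   149.4] 1.9
handle [ 611.6 -225.1  140.1] 0.7
n4? [496.1 385.  131.8] 0.5
n3 [490.2 319.2 132.5] 0.8
[486.9 139.5 112. ]
[490.6  77.9 112. ]
[487.4 318.3 112. ]
[494.7 384.2 112. ]
3291.5 ((231.44256591796875, 262.77142333984375), (150.08184814453125, 31.3361873626709), 2.1610796451568604) [[453.0, 417.0], [531.0, 417.0], [528.0, 39.0], [450.0, 39.0]]
[[461.3, -164.8], [574.4, -183.8], [566.8, -231.2], [453.6, -212.0]]
h [ 607.4 -162.4  163. ]
h [ 609.5 -278.2  163. ]
[-0.0651721  -0.17542892 -0.98233258]
```

The crop shows the bottle lying at about -9.6° from the bin's x axis, with the cap at crop (222,328). The cap triangulates to z 149, against 152 expected. The handle is clear at crop (195–370, 82).

The tool can only turn about the vertical. So I'll grip just the end of the cap lightly, letting the bottle swing upright as it's lifted.

```bash
cat >> h.py <<'E'
def go(x,y,z,yaw,s=None):
    s=s or status.sense(); R=Ro.from_euler('xyz',s['ee_rot'],degrees=True).as_matrix()
    d=R.T@(np.array([x,y,z])-s['ee_pos']); t=-np.deg2rad((yaw-s['ee_rot'][2]+180)%360-180)
    print('t',round(s['time'],2),'pos',s['ee_pos'].round(1),'rot',s['ee_rot'].round(1),'F',s['wrist_force'].round(1),'w',round(s['gripper_width'],1),'g',round(s['grip_force'],1),'-> shift',d.round(1),'turn',round(t,3),'rows',round(np.linalg.norm(d)/41.7,1))
E
python3 -c "
from h import *
go(430,-195,300,170.4)"
```

```text
t 0.15 pos [207.8 454.5 230.9] rot [-180.     0.   155.4] F [-0.1 -0.9  0.1] w 85.2 g 0.0 -> shift [-472.2 -498.4  -68.6] turn -0.261 rows 16.5
```

Request:
move_arm(
  motion="-20 -20 -10 -0.03 -1;-50 -53 -10 -0.06 -1;-78 -83 -20 -0.09 -1;-106 -113 -20 -0.12 -1;-134 -143 -30 -0.15 -1;-162 -172 -30 -0.18 -1;-190 -201 -40 -0.22 -1;-218 -230 -40 -0.26 -1",
)

```text
time: 0.82
ee_pos: [310.0, 155.6, 272.4]
ee_rot: [179.9, 0.1, 170.3]
wrist_force: [1.2, 1.4, 0.4]
gripper_width: 85.6
grip_force: 0.0
```

```bash
python3 -c "
from h import *
go(430,-195,300,170.4)"
```

```text
t 0.82 pos [310.  155.6 272.4] rot [1.799e+02 1.000e-01 1.703e+02] F [1.2 1.4 0.4] w 85.6 g 0.0 -> shift [-177.2 -325.5  -27.6] turn -0.001 rows 8.9
```

Request:
move_arm(
  motion="-20 -37 -10 0 -1;-40 -73 -10 0 -1;-60 -110 -10 0 -1;-80 -146 -20 0 -1;-100 -183 -20 0 -1;-120 -219 -28 0 -1;-140 -256 -28 0 -1;-158 -288 -28 0 -1",
)

```text
time: 1.48
ee_pos: [414.2, -149.0, 299.6]
ee_rot: [-180.0, 0.0, 170.2]
wrist_force: [1.8, 1.5, 0.3]
gripper_width: 85.8
grip_force: 0.0
```

Request:
move_arm(
  motion="-19 -37 0 0 -1;-19 -37 0 0 -1;-19 -37 0 0 -1",
)

```text
time: 1.73
ee_pos: [426.5, -188.0, 298.3]
ee_rot: [180.0, -0.1, 170.0]
wrist_force: [-0.2, 0.4, 0.5]
gripper_width: 85.3
grip_force: 0.0
```

```bash
python3 - <<'E'
from h import *
c=cap('wrist','wrist1'); cap('top','top1')
go(435,-185,200,170.4)
print([proj(c,p).round(0).tolist() for p in ((445,-187,150),(609,-220,163))])
E
```

```text
t 1.83 pos [ 426.3 -185.9  299. ] rot [180.   -0.  170.2] F [0.1 0.4 0.7] w 85.5 g 0.0 -> shift [-8.5  2.4 99. ] turn -0.004 rows 2.4
[[330.0, 247.0], [325.0, 432.0]]
```

View pics/wrist1.png

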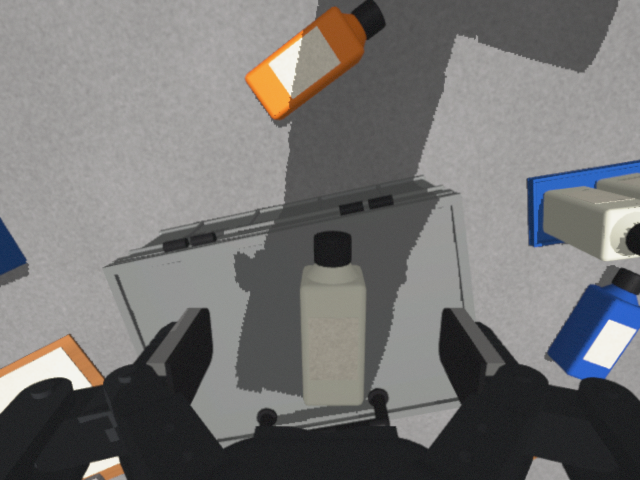

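The wrist view shows the cap at cols 314–351, rows 231–265. The bottle body is centred on col 333, parallel to the image columns, so the yaw is right. The handle feet are at (267,416) and (378,397).

```bash
python3 - <<'E'
from m import *
w,t=load('wrist1'),load('top1')
im=w['pixels'].astype(int)
b=((im.max(2)<45)*255).astype(np.uint8)
for a,r in comps(w,b,(290,215,370,275)): print('cap',a,r)
ys,xs=np.where(b[215:275,290:370]); print(xs.min()+290,xs.max()+290,ys.min()+215,ys.max()+215)
print('end',plane(w,332.5,231,138),plane(w,332.5,240,166))
print('axis',plane(w,333,280,177)[:2],plane(w,333,385,177)[:2])
bt=((t['pixels'].max(2)<50)*255).astype(np.uint8)
for a,r in comps(t,bt,(395,275,420,305)): print(a,r)
print('tri',tri(w,(332.5,248),load('top0'),(406.7,289.7)))
go(430.5,-184.5,200,170.4)
E
```

```text
cap 1153.5 ((332.0, 248.5), (35.0, 36.0), 90.0)
314 350 231 266
end [ 436.14508677 -183.51331688  138.        ] [ 435.30435042 -183.81128318  166.        ]
axis [ 462.09451902 -188.19315086] [ 551.19006704 -203.36676184]
241.5 ((407.0, 294.0), (24.0, 20.0), 0.0)
tri (array([ 444.79993837, -185.51868897,  155.64490082]), np.float64(0.5691440221738865))
t 1.83 pos [ 426.3 -185.9  299. ] rot [180.   -0.  170.2] F [0.1 0.4 0.7] w 85.5 g 0.0 -> shift [-4.   2.1 99. ] turn -0.004 rows 2.4
```

```bash
python3 - <<'E'
from h import *
go(433,-183.3,135,170.3)
E
```

```text
t 1.83 pos [ 426.3 -185.9  299. ] rot [180.   -0.  170.2] F [0.1 0.4 0.7] w 85.5 g 0.0 -> shift [ -6.3   3.7 164. ] turn -0.002 rows 3.9
```

Request:
move_arm(
  motion="-6.3 3.7 30 0 -1;-6.3 3.7 60 0 -1;-6.3 3.7 90 0 -0.7;-6.3 3.7 120 0 -0.5;-6.3 3.7 140 0 -0.3;-6.3 3.7 155 0 -0.2;-6.3 3.7 164 0 -0.2;-6.3 3.7 164 0 -0.2",
  grip_force=20,
)

```text
time: 2.5
ee_pos: [432.5, -182.4, 134.1]
ee_rot: [180.0, -0.1, 170.3]
wrist_force: [0.3, -0.5, -0.2]
gripper_width: 51.3
grip_force: 0.0
```

```bash
python3 - <<'E'
from h import *
go(433,-183.3,135,170.3)
c=cap('wrist','wrist2')
E
```

```text
t 2.5 pos [ 432.5 -182.4  134.1] rot [ 1.800e+02 -1.000e-01  1.703e+02] F [ 0.3 -0.5 -0.2] w 51.3 g 0.0 -> shift [-0.6 -0.8 -0.9] turn -0.0 rows 0.0
```

View pics/wrist2.png

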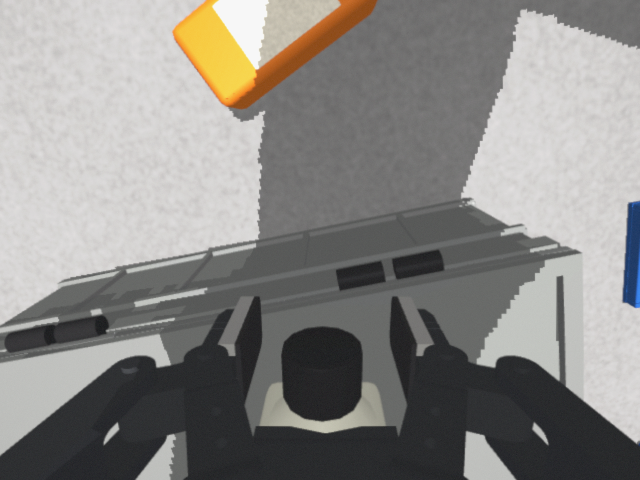

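The cap is centred between the pads at col 322, rows 327–418. I'll close gently and lift along an arc.

Request:
move_arm(
  motion="0 0 0 0 0.3;0 0 0 0 0.6;0 0 0 0 1;0 0 0 0 1;0 0 0 0 1",
  grip_force=20,
)

```text
time: 2.97
ee_pos: [434.0, -183.8, 136.4]
ee_rot: [180.0, 0.1, 170.2]
wrist_force: [-0.5, 3.6, 6.6]
gripper_width: 29.1
grip_force: 19.3
```

Request:
move_arm(
  motion="-1 0 -6 0 1;-3 0 -12 0 1;-5 0 -18 0 1;-8 0 -26 0 1;-11 0 -34 0 1;-16 0 -42 0 1;-22 0 -52 0 1;-31 0 -65 0 1",
)

```text
time: 3.63
ee_pos: [464.0, -189.0, 201.0]
ee_rot: [180.0, -0.0, 170.2]
wrist_force: [0.7, 0.7, -3.3]
gripper_width: 29.0
grip_force: 22.1
```

```bash
python3 - <<'E'
from h import *
go(433,-183.3,135,170.3)
a=cap('scene','scene3')['pixels'][190:400,200:420]; b=cap('wrist','wrist3')['pixels']
a=cv2.resize(a,None,fx=2,fy=2,interpolation=cv2.INTER_CUBIC); b=cv2.resize(b,(360,270))
o=np.zeros((420,800,3),np.uint8); o[:,:440]=a[:420]; o[:270,440:]=b; cv2.imwrite('pics/m3.png',o)
E
```

```text
t 3.63 pos [ 464. -189.  201.] rot [180.   -0.  170.2] F [ 0.7  0.7 -3.3] w 29.0 g 22.1 -> shift [31.5  0.4 66. ] turn -0.002 rows 1.8
```

View pics/m3.png

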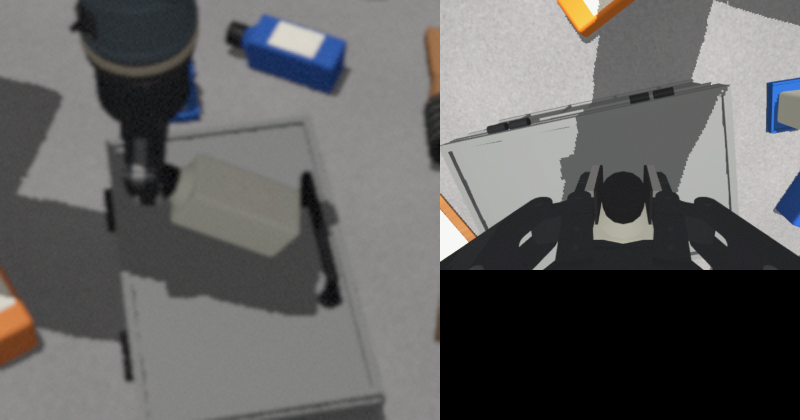

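Left panel: the bottle is tilting, cap end up and base low near the handle. Right panel: the cap face is turning towards the camera. I'll carry on along the arc and then lift.

Request:
move_arm(
  motion="-7 0 -6 0 1;-14 0 -12 0 1;-21 0 -18 0 1;-28 0 -24 0 1;-36 0 -29 0 1;-44 0 -34 0 1;-52 0 -38 0 1;-58 0 -41 0 1",
)

```text
time: 4.4
ee_pos: [514.1, -199.0, 242.7]
ee_rot: [-179.8, -0.7, 170.1]
wrist_force: [-82.9, 5.0, 70.3]
gripper_width: 28.7
grip_force: 70.4
```

Request:
move_arm(
  motion="0 0 -12 0 1;0 0 -24 0 1;0 0 -36 0 1;0 0 -48 0 1;0 0 -60 0 1;0 0 -72 0 1;0 0 -80 0 1;0 0 -80 0 1",
)

```text
time: 5.07
ee_pos: [521.3, -199.1, 322.3]
ee_rot: [-180.0, 0.1, 170.2]
wrist_force: [0.7, -0.5, -3.1]
gripper_width: 28.7
grip_force: 33.2
```

```bash
python3 - <<'E'
from h import *
go(490,229,330,180)
a=cap('scene','scene4')['pixels'][130:350,200:420]; b=cap('wrist','wrist4')['pixels']
a=cv2.resize(a,None,fx=2,fy=2,interpolation=cv2.INTER_CUBIC); b=cv2.resize(b,(360,270))
o=np.zeros((440,800,3),np.uint8); o[:,:440]=a; o[:270,440:]=b; cv2.imwrite('pics/m4.png',o)
E
```

```text
t 5.07 pos [ 521.3 -199.1  322.3] rot [-1.800e+02  1.000e-01  1.702e+02] F [ 0.7 -0.5 -3.1] w 28.7 g 33.2 -> shift [103.7 416.5  -8. ] turn -0.171 rows 10.3
```

View pics/m4.png

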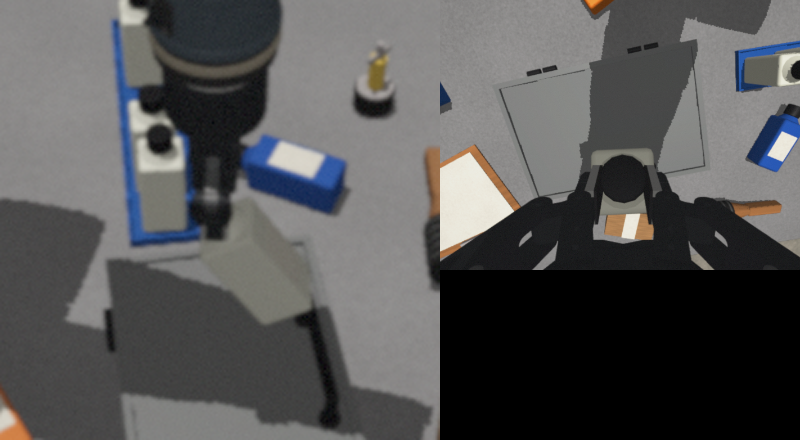

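The base met the handle during the arc: I read 83 N in -x and 70 N up, and it is clear now. The scene crop shows the bottle still tilted, with near-face base corners at crop (265,323) and (312,290). I'll work out the tilt.

```bash
python3 - <<'E'
from h import *
s=load('scene4'); y=np.deg2rad(-9.7); a=np.array([np.cos(y),np.sin(y),0]); n=np.array([-a[1],a[0],0]) # n ~ +y
g=np.array([521.3,-199.1,322.3+21])
for off in (-25,):
  for u,v in ((332.5,291.5),(356,275),(300,250),(325,230)):
    o,r=ray(s,u,v); t=((g+off*n-o)@n)/(r@n); p=o+t*r-g; print(off,(u,v),'along',round(p@a,1),'dz',round(p[2],1))
E
```

```text
-25 (332.5, 291.5) along 44.8 dz -127.0
-25 (356, 275) along 82.2 dz -76.8
-25 (300, 250) along -9.8 dz -16.3
-25 (325, 230) along 28.7 dz 34.3
```

```bash
python3 - <<'E'
from m import *
t=load('top0'); w=load('wrist1')
for p in ((390,298),(458,297.5)): print('knuckle top',plane(t,*p,120).round(1))
for p in ((190,241),(366,205)): print('knuckle wr',plane(w,*p,120).round(1))
for p in ((108,267),(457,193)): print('lid corners',plane(w,*p,132).round(1))
im=cv2.cvtColor(t['pixels'],cv2.COLOR_BGR2HSV); m=cv2.inRange(im,(5,150,80),(20,255,255))
for a,r in comps(t,m,(350,310,440,380)): print('orange',[plane(t,*p,40)[:2].round(0).tolist() for p in cv2.boxPoints(r)])
go(335,-228,322,181)
E
```

```text
knuckle top [ 423.  -154.9  120. ]
knuckle top [ 427.6 -308.8  120. ]
knuckle wr [ 428.5 -306.7  120. ]
knuckle wr [ 423.7 -152.7  120. ]
lid corners [ 435.9 -377.7  132. ]
lid corners [423.9 -80.2 132. ]
orange [[297.0, -114.0], [348.0, -222.0], [295.0, -247.0], [244.0, -139.0]]
t 5.17 pos [ 521.  -198.9  320.6] rot [180.   -0.  170.2] F [-0.4 -0.6 -3.3] w 28.9 g 33.2 -> shift [178.4 -60.3  -1.3] turn -0.188 rows 4.5
```

Request:
move_arm(
  motion="30 -10 0 -0.03 1;60 -20 0 -0.06 1;90 -30 0 -0.09 1;120 -40 0 -0.12 1;150 -50 0 -0.15 1;180 -57 0 -0.18 1;208 -67 0 -0.206 1;208 -67 0 -0.206 1",
  grip_force=20,
)

```text
time: 5.83
ee_pos: [300.6, -229.4, 320.9]
ee_rot: [-180.0, -0.1, -178.0]
wrist_force: [-1.3, 0.4, -2.8]
gripper_width: 29.0
grip_force: 31.4
```

```bash
python3 - <<'E'
from h import *
go(305,-230,139,182)
s=cap('scene','scene5'); g=np.array([305,-230,343.])
print(proj(s,g))
b=cap('wrist','wrist5')['pixels']
u,v=proj(s,g).astype(int)
a=cv2.resize(s['pixels'][v-60:v+120,u-60:u+150],None,fx=2.1,fy=2.1,interpolation=cv2.INTER_CUBIC); b=cv2.resize(b,(352,264))
o=np.zeros((a.shape[0],800,3),np.uint8); o[:,:a.shape[1]]=a; o[:264,448:]=b; cv2.imwrite('pics/m5.png',o); print(u-60,v-60)
E
```

```text
t 5.83 pos [ 300.6 -229.4  320.9] rot [-1.80e+02 -1.00e-01 -1.78e+02] F [-1.3  0.4 -2.8] w 29.0 g 31.4 -> shift [ -4.6  -0.7 181.9] turn -0.0 rows 4.4
[167.59326715 260.10400123]
107 200
```

View pics/m5.png

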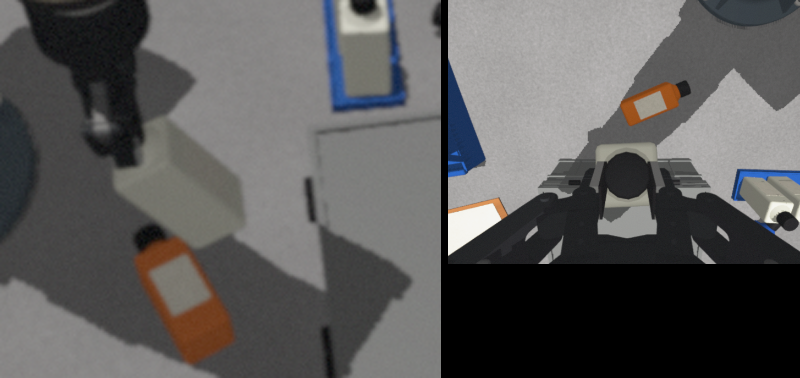

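The bottle is tilted with its base towards +x, base corners at crop (190,247) and (243,215). It is clear of both the orange bottle and the bin. I'll lower it on the robot's side of the bin, then push its base against the bin's vertical wall to swing it upright.

Request:
move_arm(
  motion="-4 0 30 0 1;-4 0 60 0 1;-4 0 90 0 1;-4 0 115 0 1;-4 0 140 0 1;-4 0 160 0 1;-4 0 175 0 1;-4 0 180 0 1",
)

```text
time: 6.6
ee_pos: [308.6, -228.5, 139.0]
ee_rot: [179.9, -0.1, -178.0]
wrist_force: [-0.1, -0.5, -3.5]
gripper_width: 28.9
grip_force: 28.9
```

Request:
move_arm(
  motion="-4 0 0 0 1;-9 0 0 0 1;-14 0 0 0 1;-19 0 0 0 1;-24 0 0 0 1;-29 0 0 0 1;-34 0 0 0 1;-40 0 0 0 1",
)

```text
time: 7.27
ee_pos: [348.6, -228.1, 141.3]
ee_rot: [-180.0, -0.1, -178.0]
wrist_force: [-14.9, -3.2, 15.7]
gripper_width: 28.7
grip_force: 30.9
```

Request:
move_arm(
  motion="-4 0 0 0 1;-8 0 0 0 1;-12 0 0 0 1;-16 0 0 0 1;-20 0 0 0 1;-24 0 0 0 1;-28 0 0 0 1;-30 0 0 0 1",
)

```text
time: 7.93
ee_pos: [379.6, -227.5, 142.1]
ee_rot: [-179.9, 0.1, -178.0]
wrist_force: [-4.4, -0.9, 7.8]
gripper_width: 28.9
grip_force: 31.8
```

Request:
move_arm(
  motion="-3 0 0 0 1;-6 0 0 0 1;-9 0 0 0 1;-12 0 0 0 1;-15 0 0 0 1;-17 0 0 0 1;-19 0 0 0 1;-19 0 0 0 1",
)

```text
time: 8.6
ee_pos: [397.9, -226.2, 141.1]
ee_rot: [180.0, -0.0, -178.0]
wrist_force: [-1.4, 0.5, -3.9]
gripper_width: 29.2
grip_force: 29.4
```

Request:
move_arm(
  motion="-1 0 0 0 1;-2 0 0 0 1;-3 0 0 0 1;-4 0 0 0 1;-4 0 0 0 1",
)

```text
time: 9.02
ee_pos: [401.8, -226.2, 141.2]
ee_rot: [-180.0, 0.0, -178.0]
wrist_force: [-2.7, 0.3, -2.8]
gripper_width: 28.5
grip_force: 29.3
```

```bash
python3 - <<'E'
from h import *
go(390,-230,300,180)
s=cap('scene','scene6'); 
u,v=proj(s,[403,-230,100.]).astype(int); print(u,v)
b=cap('wrist','wrist6')['pixels']
a=cv2.resize(s['pixels'][v-90:v+90,u-100:u+110],None,fx=2.1,fy=2.1,interpolation=cv2.INTER_CUBIC); b=cv2.resize(b,(352,264))
o=np.zeros((a.shape[0],800,3),np.uint8); o[:,:a.shape[1]]=a; o[:264,448:]=b; cv2.imwrite('pics/m6.png',o)
E
```

```text
t 9.02 pos [ 401.8 -226.2  141.2] rot [-180.    0. -178.] F [-2.7  0.3 -2.8] w 28.5 g 29.3 -> shift [  11.9   -3.4 -158.8] turn 0.035 rows 3.8
245 335
```

View pics/m6.png

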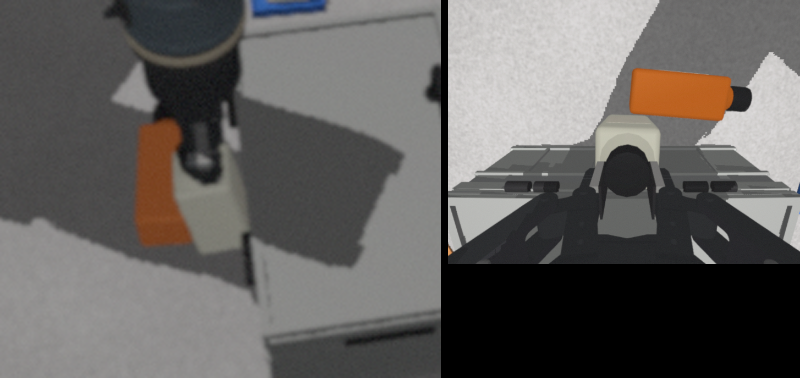

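The forces are down to the bottle's weight and it now looks nearly vertical against the wall. But the decoy orange bottle has been nudged: in the scene view it went from about (195,340) to (222,333). I'll put it back after placing. First I'll lift and measure the tilt.

Request:
move_arm(
  motion="0 0 -15 0 1;0 0 -35 0 1;0 0 -60 0 1;0 0 -90 0 1;0 0 -120 0 1;0 0 -150 0 1;0 0 -170 0 1;0 0 -170 0 1",
)

```text
time: 9.78
ee_pos: [403.1, -226.8, 315.1]
ee_rot: [-179.8, 0.3, -178.0]
wrist_force: [0.4, -0.8, -3.5]
gripper_width: 29.0
grip_force: 28.8
```

```bash
python3 - <<'E'
from m import *
go(490,229,330,180)
s=cap('scene','scene7'); t=cap('top','top7'); w=cap('wrist','wrist7')
for n in ('top0','top7','scene0','scene5','scene7'):
    c=load(n); m=cv2.inRange(cv2.cvtColor(c['pixels'],cv2.COLOR_BGR2HSV),(4,140,60),(22,255,255))
    for a,r in comps(c,m,(330,300,470,400) if 'top' in n else (140,260,280,400),100): print(n,round(a),np.round(r[0],1),np.round(r[1],1),round(r[2],1),'z25',plane(c,*r[0],50)[:2].round(0))
# white in scene around tool
g=status.sense()['ee_pos']+[0,0,20]
def col(c): 
    im=c['pixels'].astype(int); sat=im.max(2)-im.min(2); return (((im.min(2)>95)&(im[:,:,2]-im[:,:,0]>6)&(sat<70))*255).astype(np.uint8)
u,v=proj(s,g).astype(int); print('g px',u,v,'vertical base px',proj(s,g-[0,0,134]))
m=cv2.morphologyEx(col(s),cv2.MORPH_OPEN,np.ones((3,3)))
for a,r in comps(s,m,(u-80,v-30,u+120,v+150),200): print('white sc',a,np.round(cv2.boxPoints(r),0).tolist())
E
```

```text
t 9.78 pos [ 403.1 -226.8  315.1] rot [-179.8    0.3 -178. ] F [ 0.4 -0.8 -3.5] w 29.0 g 28.8 -> shift [-102.9  452.4  -15.6] turn 0.035 rows 11.1
top0 1078 [394.5 347.9] [24.2 49.5] 66.0 z25 [ 298. -179.]
top7 954 [389.  323.3] [49.7 22.1] 4.8 z25 [ 356. -164.]
scene0 824 [194.2 340.6] [60.4 27.4] 60.8 z25 [ 302. -198.]
scene5 866 [194.2 341.1] [59.4 28.1] 60.9 z25 [ 302. -199.]
scene7 1268 [223.  331.5] [59. 26.] 90.0 z25 [ 357. -185.]
g px 232 257 vertical base px [240.21366665 305.0649852 ]
white sc 1323.5 [[213.0, 263.0], [246.0, 254.0], [261.0, 311.0], [228.0, 319.0]]
white sc 278.0 [[272.0, 227.0], [290.0, 227.0], [290.0, 243.0], [272.0, 243.0]]
```

```bash
python3 - <<'E'
from m import *
s=load('scene7'); g=np.array([403.1,-226.8,335])
im=s['pixels'].astype(int); sat=im.max(2)-im.min(2)
m=(((im.min(2)>95)&(im[:,:,2]-im[:,:,0]>6)&(sat<70))*255).astype(np.uint8); m=cv2.morphologyEx(m,cv2.MORPH_OPEN,np.ones((3,3)))
k=max((k for k in cv2.findContours(m[200:400,170:340],0,cv2.CHAIN_APPROX_NONE)[0]),key=cv2.contourArea)+[170,200]
p=cv2.approxPolyDP(k,3,True)[:,0]; print(p.tolist())
for q in p:
    o,r=ray(s,*q); P=o+r*((g[1]-25-o[1])/r[1]); print(q,(P-g).round(0))
for a in (0,10,20):
    a=np.deg2rad(a); d=np.array([np.sin(a),0,-np.cos(a)]); e=np.array([np.cos(a),0,np.sin(a)])
    print([proj(s,g+d*L+e*x+[0,-25,0]).round(0).tolist() for L,x in ((134,-25),(134,25),(26,25),(26,-25))])
E
```

```text
[[245, 255], [241, 274], [231, 275], [218, 267], [218, 282], [234, 315], [259, 311]]
[245 255] [ 19. -25.  30.]
[241 274] [  9. -25. -16.]
[231 275] [ -6. -25. -16.]
[218 267] [-23. -25.   7.]
[218 282] [-27. -25. -31.]
[234 315] [ -12.  -25. -128.]
[259 311] [  30.  -25. -124.]
[[227.0, 318.0], [256.0, 315.0], [252.0, 277.0], [219.0, 280.0]]
[[241.0, 317.0], [270.0, 311.0], [254.0, 275.0], [223.0, 281.0]]
[[255.0, 315.0], [282.0, 306.0], [256.0, 272.0], [226.0, 282.0]]
```

The tilt is down to about 4°. Next I'll carry it over the tray.

Request:
move_arm(
  motion="-7 36 0 0.01 1;-14 72 0 0.02 1;-21 108 0 0.03 1;-28 144 0 0.04 1;-35 180 0 0.04 1;-42 216 0 0.04 1;-49 252 0 0.04 1;-56 288 0 0.04 1",
)

```text
time: 10.6
ee_pos: [446.9, 65.5, 309.8]
ee_rot: [-180.0, -0.1, 179.7]
wrist_force: [1.7, -0.9, -4.7]
gripper_width: 28.6
grip_force: 28.6
```

Request:
move_arm(
  motion="-8 30 0 0 1;-16 60 0 0 1;-22 85 0 0 1;-28 110 0 0 1;-34 130 0 0 1;-34 140 0 0 1;-34 140 0 0 1;-34 140 0 0 1",
)

```text
time: 11.27
ee_pos: [481.8, 203.3, 310.1]
ee_rot: [-179.9, -0.1, 179.8]
wrist_force: [0.1, -0.3, -3.3]
gripper_width: 28.8
grip_force: 28.6
```

```bash
python3 - <<'E'
from m import *
go(482,229,135,179.5)
s=cap('scene','scene8'); t=cap('top','top8'); w=cap('wrist','wrist8')
m=cv2.inRange(cv2.cvtColor(w['pixels'],cv2.COLOR_BGR2HSV),(105,140,40),(125,255,255))
for a,r in comps(w,m,(0,0,640,480),150): print('blue w',round(a),[plane(w,*p,14)[:2].round(0).tolist() for p in cv2.boxPoints(r)])
print([proj(w,(x,y,14)).round(0).tolist() for x,y in ((451,229),(454,229),(529,229))])
o=np.zeros((480,720,3),np.uint8)
u,v=proj(s,[490,229,150]).astype(int)
o[:,240:]=cv2.resize(w['pixels'],(480,360))[0:360].repeat(1,0) if 0 else cv2.copyMakeBorder(cv2.resize(w['pixels'],(480,360)),0,120,0,0,cv2.BORDER_CONSTANT)
o[:,:240]=cv2.resize(s['pixels'][v-100:v+140,u-50:u+70],(240,480)); cv2.imwrite('pics/m8.png',o); print(u,v)
E
```

```text
t 11.27 pos [481.8 203.3 310.1] rot [-1.799e+02 -1.000e-01  1.798e+02] F [ 0.1 -0.3 -3.3] w 28.8 g 28.6 -> shift [ -0.4  25.9 175.1] turn 0.004 rows 4.2
blue w 800 [[699.0, 49.0], [588.0, 116.0], [603.0, 138.0], [716.0, 72.0]]
blue w 8830 [[450.0, 41.0], [452.0, 418.0], [531.0, 429.0], [529.0, 33.0]]
[[349.0, 164.0], [349.0, 167.0], [348.0, 231.0]]
271 146
```

The wrist view puts the tray at x 450–530, y 41–418 on the z=14 plane. That agrees with the top view and gives a centre of (490, 229.5). Lowering now.

Request:
move_arm(
  motion="0 13 10 0 1;0 26 20 0 1;0 26 50 0 1;0 26 80 0 1;0 26 110 0 1;0 26 135 0 1;0 26 155 0 1;0 26 165 0 1",
)

```text
time: 12.08
ee_pos: [480.7, 229.2, 142.9]
ee_rot: [-179.9, -0.2, 179.7]
wrist_force: [-1.4, -0.3, -3.2]
gripper_width: 29.0
grip_force: 28.6
```

```bash
python3 - <<'E'
from m import *
go(482,229,120,179.5)
s=cap('scene','scene9'); g=status.sense()['ee_pos']+[0,0,20]
im=s['pixels'].astype(int); u,v=proj(s,g-[0,0,70]).astype(int); print(u,v)
for a in (0,8):
    a=np.deg2rad(a); d=np.array([np.sin(a),0,-np.cos(a)]); e=np.array([np.cos(a),0,np.sin(a)])
    print([proj(s,g+d*L+e*x+[0,-25,0]).round(0).tolist() for L,x in ((134,-25),(134,25),(26,25),(26,-25))])
cv2.imwrite('pics/m9.png',cv2.resize(s['pixels'][v-80:v+80,u-80:u+80],None,fx=3.7,fy=3.7,interpolation=cv2.INTER_CUBIC)); print('off',u-80,v-80)
E
```

```text
t 12.08 pos [480.7 229.2 142.9] rot [-179.9   -0.2  179.7] F [-1.4 -0.3 -3.2] w 29.0 g 28.6 -> shift [-1.4 -0.2 22.9] turn 0.004 rows 0.5
268 165
[[261.0, 193.0], [281.0, 191.0], [280.0, 158.0], [258.0, 159.0]]
[[269.0, 193.0], [289.0, 189.0], [281.0, 156.0], [259.0, 160.0]]
off 188 85
```

Request:
move_arm(
  motion="0 0 3 0 1;0 0 6 0 1;0 0 9 0 1;0 0 12 0 1;0 0 15 0 1;0 0 17 0 1",
)

```text
time: 12.63
ee_pos: [482.5, 229.5, 129.2]
ee_rot: [180.0, 0.0, 179.7]
wrist_force: [-0.2, -1.7, -3.3]
gripper_width: 29.2
grip_force: 28.6
```

Request:
move_arm(
  motion="0 0 2 0 1;0 0 4 0 1;0 0 4 0 1",
)

```text
time: 12.88
ee_pos: [482.3, 229.4, 124.9]
ee_rot: [-180.0, -0.0, 179.7]
wrist_force: [0.1, 0.6, -4.2]
gripper_width: 28.7
grip_force: 28.6
```

Request:
move_arm(
  motion="0 0 1.5 0 1;0 0 3 0 1;0 0 3 0 1",
)

```text
time: 13.13
ee_pos: [482.3, 229.4, 122.0]
ee_rot: [-180.0, -0.0, 179.7]
wrist_force: [-0.4, -0.3, -4.2]
gripper_width: 28.9
grip_force: 28.6
```

Request:
move_arm(
  motion="0 0 1.5 0 1;0 0 3 0 1;0 0 3 0 1",
)

```text
time: 13.38
ee_pos: [484.1, 229.8, 121.1]
ee_rot: [179.9, 0.2, 179.7]
wrist_force: [0.2, -2.4, 18.1]
gripper_width: 28.6
grip_force: 31.0
```

Contact at TCP 121 corresponds to the tray floor (on the wall rim it would have been about 131). Opening part way and rising.

Request:
move_arm(
  motion="0 0 -1 0 0.8;0 0 -1 0 0.3;0 0 -1 0 0;0 0 -1 0 -0.2;0 0 -1 0 -0.2;0 0 -1 0 -0.2;0 0 -1 0 -0.2",
)

```text
time: 13.97
ee_pos: [482.3, 229.5, 120.1]
ee_rot: [-180.0, -0.0, 179.7]
wrist_force: [-1.0, -0.4, -1.0]
gripper_width: 51.5
grip_force: 0.0
```

Request:
move_arm(
  motion="0 0 -10 0 -0.2;0 0 -25 0 -0.2;0 0 -50 0 -0.2;0 0 -80 0 -0.2;0 0 -110 0 -0.2;0 0 -140 0 -0.2;30 0 -170 0 -0.2;70 0 -180 0 -0.2",
)

```text
time: 14.63
ee_pos: [414.0, 230.1, 303.7]
ee_rot: [179.9, 0.2, 179.6]
wrist_force: [0.6, 1.5, 1.6]
gripper_width: 51.2
grip_force: 0.0
```

```bash
python3 - <<'E'
from m import *
go(420,229,300,179.5)
s=cap('scene','scene10'); w=cap('wrist','wrist10')
k=load('scene0')
b=lambda c:((c['pixels'].max(2)<50)*255).astype(np.uint8)
for n,c in (('before',k),('now',s)):
    for a,r in comps(c,b(c),(245,90,320,260)): print(n,a,np.round(r[0],1),plane(c,*r[0],132).round(0))
a=cv2.resize(s['pixels'][80:260,210:350],None,fx=2.6,fy=2.6,interpolation=cv2.INTER_CUBIC)
o=np.zeros((470,800,3),np.uint8); o[:a.shape[0],:a.shape[1]]=a; o[:327,364:]=cv2.resize(w['pixels'],(436,327)); cv2.imwrite('pics/m10.png',o)
E
```

```text
t 14.63 pos [414.  230.1 303.7] rot [179.9   0.2 179.6] F [0.6 1.5 1.6] w 51.2 g 0.0 -> shift [-6.  -1.   3.7] turn 0.002 rows 0.2
before 42.5 [316.5 207.5] [570.  45. 132.]
before 109.5 [279.5 199.5] [494.  77. 132.]
before 111.5 [275.  179.5] [489. 140. 132.]
before 79.5 [268.9 127.1] [490. 320. 132.]
before 78.5 [269.5 110. ] [496. 385. 132.]
now 73.5 [315.5 206.5] [568.  48. 132.]
now 118.5 [279.5 199. ] [494.  79. 132.]
now 124.5 [275.5 179.5] [490. 139. 132.]
now 109.5 [273.  152.5] [492. 228. 132.]
now 77.0 [269.5 127.5] [491. 318. 132.]
now 76.0 [269.5 110. ] [496. 385. 132.]
```

View pics/m10.png

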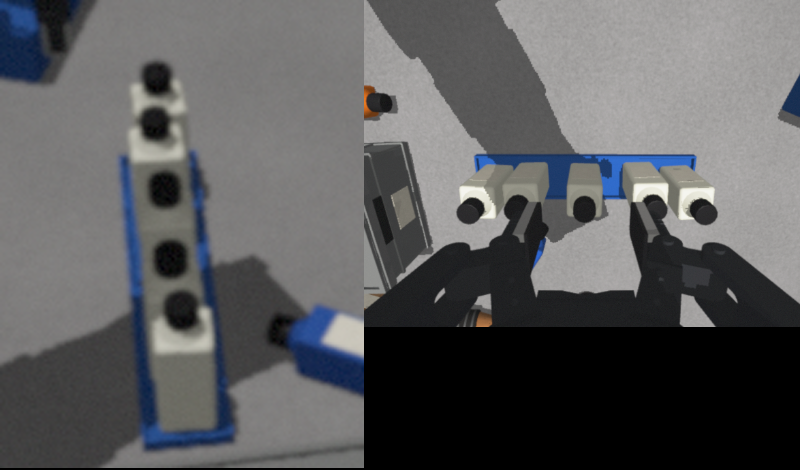

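The bottle stands upright in the gap, cap at (492,228), and the neighbours' caps are where they were (to within 2 mm). Now I'll put the nudged orange bottle back.

```bash
python3 - <<'E'
from m import *
t=cap('top','top11'); s=cap('scene','scene11')
for n in ('top0','top11','scene0','scene11'):
    c=load(n); hs=cv2.cvtColor(c['pixels'],cv2.COLOR_BGR2HSV); m=cv2.inRange(hs,(4,120,40),(22,255,255))
    roi=(330,300,470,400) if 'top' in n else (140,260,280,400)
    z=np.zeros_like(m); z[roi[1]:roi[3],roi[0]:roi[2]]=m[roi[1]:roi[3],roi[0]:roi[2]]
    k=max(cv2.findContours(z,0,cv2.CHAIN_APPROX_NONE)[0],key=cv2.contourArea)
    q=np.array([plane(c,*p,50)[:2] for p in k[:,0].astype(float)],np.float32)
    r=cv2.minAreaRect(q); b=cv2.boxPoints(r); e=[b[1]-b[0],b[2]-b[1]]; l=max(e,key=np.linalg.norm)
    print(n,np.round(r[0],1),np.round(r[1],1),'long yaw',round(np.degrees(np.arctan2(l[1],l[0]))%180,1))
    bl=((c['pixels'].max(2)<60)*255).astype(np.uint8)
    for a,rr in comps(c,bl,(355,300,450,375) if 'top' in n else (165,280,260,330),30): print('  blk',a,np.round(rr[0]),plane(c,*rr[0],25)[:2].round(0))
go(356,-164,200,85)
E
```

```text
top0 [ 298.1 -178.7] [ 58.8 119.3] long yaw 115.4
  blk 75.5 [368. 359.] [ 265. -119.]
top11 [ 356.7 -163.4] [120.6  53.8] long yaw 87.1
  blk 75.5 [360. 320.] [358. -96.]
scene0 [ 300.7 -195.8] [ 51.1 137.2] long yaw 115.4
  blk 77.0 [177. 312.] [ 263. -111.]
scene11 [ 357.2 -180.9] [135.8  50.5] long yaw 87.7
  blk 67.0 [225. 298.] [361. -88.]
t 14.83 pos [412.3 230.  301.4] rot [1.799e+02 1.000e-01 1.798e+02] F [ 0.2 -0.3  0.1] w 51.4 g 0.0 -> shift [  54.9 -394.3  100.9] turn 1.654 rows 9.8
```

Request:
move_arm(
  motion="4 -30 0 0.12 -0.6;8 -60 0 0.24 -0.6;12 -90 0 0.36 -0.6;16 -120 10 0.48 -0.6;21 -150 20 0.6 -0.6;25 -180 30 0.72 -0.6;29 -210 40 0.84 -0.6;34 -240 50 0.96 -0.6",
)

```text
time: 15.5
ee_pos: [377.3, -11.7, 249.4]
ee_rot: [-180.0, -0.0, 124.4]
wrist_force: [-0.8, -0.3, 0.9]
gripper_width: 68.5
grip_force: 0.0
```

```bash
python3 - <<'E'
from m import *
go(357,-166,130,87.3)
E
```

```text
t 15.5 pos [377.3 -11.7 249.4] rot [-180.    -0.   124.4] F [-0.8 -0.3  0.9] w 68.5 g 0.0 -> shift [-116.  -103.8  119.4] turn 0.647 rows 4.7
```

Request:
move_arm(
  motion="-20 -18 20 0.11 -0.6;-40 -36 40 0.22 -0.6;-60 -54 60 0.33 -0.6;-80 -72 80 0.44 -0.6;-100 -90 100 0.55 -0.6;-116 -104 119 0.647 -0.6;-116 -104 119 0.647 -0.6",
)

```text
time: 16.08
ee_pos: [356.0, -167.1, 127.8]
ee_rot: [-179.7, -0.1, 87.1]
wrist_force: [-1.8, 0.9, -0.8]
gripper_width: 68.3
grip_force: 0.0
```

```bash
python3 - <<'E'
from m import *
go(357,-166,16,87.3)
w=cap('wrist','wrist12'); hs=cv2.cvtColor(w['pixels'],cv2.COLOR_BGR2HSV); m=cv2.inRange(hs,(4,120,40),(22,255,255))
for a,r in comps(w,m,(100,0,540,480),500):
    b=np.array([plane(w,*p,50)[:2] for p in cv2.boxPoints(r)]); print(a,b.round(0).tolist(),b.mean(0))
E
```

```text
t 16.08 pos [ 356.  -167.1  127.8] rot [-1.797e+02 -1.000e-01  8.710e+01] F [-1.8  0.9 -0.8] w 68.3 g 0.0 -> shift [  1.    1.5 111.8] turn -0.004 rows 2.7
14696.5 [[325.0, -219.0], [335.0, -103.0], [382.0, -105.0], [380.0, -222.0]] [ 355.26200823 -162.19839012]
```

Centred: x 355 against the 356 aimed for. Now lower, grip, lift, move it back and release.

Request:
move_arm(
  motion="0 0 25 0 -0.6;0 0 50 0 -0.6;0 0 75 0 -0.6;0 0 95 0 -0.6;0 0 110 0 -0.6;0 0 110 0 -0.3;0 0 110 0 0.3;0 0 110 0 0.3",
  grip_force=40,
)

```text
time: 16.8
ee_pos: [358.6, -164.6, 22.1]
ee_rot: [180.0, 0.0, 87.7]
wrist_force: [0.5, 0.4, -3.4]
gripper_width: 49.2
grip_force: 43.9
```

Request:
move_arm(
  motion="0 0 0 0 0.5;0 0 -4 0 0.5;0 0 -10 0 0.5;0 0 -16 0 0.5;0 0 -20 0 0.5;0 0 -20 0 0.5",
)

```text
time: 17.3
ee_pos: [358.7, -164.9, 42.4]
ee_rot: [179.9, 0.0, 87.6]
wrist_force: [0.4, -0.4, -3.1]
gripper_width: 49.3
grip_force: 43.9
```

```bash
python3 - <<'E'
from m import *
go(299,-180,37,115.3)
# rigid transform: grasp point p rel. body centre
c1=np.array([356.7,-163.4]); c0=np.array([298.1,-178.7]); p=np.array([356.8,-166.5]); a=np.deg2rad(28.0)
R=np.array([[np.cos(a),-np.sin(a)],[np.sin(a),np.cos(a)]]); print(c0+R@(p-c1))
E
```

```text
t 17.3 pos [ 358.7 -164.9   42.4] rot [179.9   0.   87.6] F [ 0.4 -0.4 -3.1] w 49.3 g 43.9 -> shift [-17.5 -59.    5.3] turn -0.483 rows 1.5
[ 299.6436566  -181.39019038]
```

Request:
move_arm(
  motion="-4 -14 0 -0.12 0.5;-9 -28 0 -0.24 0.5;-14 -42 0 -0.36 0.5;-18 -58 0 -0.487 0.5;-18 -58 0 -0.487 0.5;-18 -58 8 -0.487 0.5;-18 -58 15 -0.487 0.5;-18 -58 19 -0.487 0.5",
)

```text
time: 17.97
ee_pos: [299.4, -180.0, 21.1]
ee_rot: [-180.0, -0.0, 115.4]
wrist_force: [-0.2, -1.2, -1.8]
gripper_width: 49.4
grip_force: 44.0
```

Request:
move_arm(
  motion="0 0 1 0 0.5;0 0 1 0 -0.3;0 0 1 0 -0.6;0 0 1 0 -0.6;0 0 -20 0 -0.6;0 0 -60 0 -0.6;0 0 -100 0 -0.6;0 0 -140 0 -0.6",
)

```text
time: 18.63
ee_pos: [298.8, -179.8, 163.8]
ee_rot: [-180.0, -0.0, 115.5]
wrist_force: [1.1, -1.8, -0.2]
gripper_width: 68.2
grip_force: 0.0
```

```bash
python3 - <<'E'
from m import *
go(500,-228,330,182)
c=cap('scene','scene13')
k=comps(c,cv2.inRange(cv2.cvtColor(c['pixels'],cv2.COLOR_BGR2HSV),(4,120,40),(22,255,255)),(140,260,280,400),100); print(k)
E
```

```text
t 18.63 pos [ 298.8 -179.8  163.8] rot [-180.    -0.   115.5] F [ 1.1 -1.8 -0.2] w 68.2 g 0.0 -> shift [-130.1  160.7 -166.3] turn -1.16 rows 6.4
[(1489.5, ((196.68792724609375, 340.2611389160156), (60.33536911010742, 28.571510314941406), 61.38954162597656))]
```

The orange bottle is back in its original place: scene (196.7,340.3) at 61.4°, against (194.2,340.6) at 60.8° before. Now the handle.

```bash
python3 - <<'E'
from m import *
go(600,-224,290,91.8)
E
```

```text
t 18.68 pos [ 301.4 -181.3  170.5] rot [179.8   0.3 115.5] F [ 4.1 -1.2  9.6] w 68.5 g 0.0 -> shift [-167.9  251.6 -117.5] turn 0.414 rows 7.8
```

Request:
move_arm(
  motion="-10 15 -30 0.05 -0.6;-30 45 -60 0.1 -0.6;-50 75 -85 0.15 -0.6;-70 105 -105 0.2 -0.6;-90 135 -117 0.25 -0.6;-110 165 -117 0.3 -0.6;-130 195 -117 0.36 -0.6;-150 225 -117 0.414 -0.6",
)

```text
time: 19.35
ee_pos: [569.1, -218.5, 278.7]
ee_rot: [180.0, 0.0, 91.6]
wrist_force: [0.3, -0.2, 0.4]
gripper_width: 68.4
grip_force: 0.0
```

Request:
move_arm(
  motion="-20 24 0 0 -0.6;-20 24 0 0 -0.6;-20 24 0 0 -0.6",
)

```text
time: 19.6
ee_pos: [592.6, -238.1, 276.9]
ee_rot: [-179.9, -0.1, 91.8]
wrist_force: [0.3, 1.3, -0.1]
gripper_width: 68.4
grip_force: 0.0
```

```bash
python3 - <<'E'
from m import *
go(609,-224,200,91.8)
w=cap('wrist','wrist14'); s=cap('scene','scene14')
im=w['pixels']; bl=((im.max(2)<60)*255).astype(np.uint8)
for p in ((609,-224,163),(607,-169,163),(611,-279,163)): print(proj(w,p).round(0))
for a,r in comps(w,bl,(120,60,520,400),60): print(a,np.round(r[0]),np.round(r[1]),round(r[2]),np.round(cv2.boxPoints(r)).tolist())
E
```

```text
t 19.6 pos [ 592.6 -238.1  276.9] rot [-1.799e+02 -1.000e-01  9.180e+01] F [ 0.3  1.3 -0.1] w 68.4 g 0.0 -> shift [13.5 17.  76.8] turn 0.0 rows 1.9
[351. 217.]
[352. 133.]
[350. 292.]
5261.0 [466. 350.] [ 97. 105.] 90 [[414.0, 302.0], [519.0, 302.0], [519.0, 399.0], [414.0, 399.0]]
5559.5 [178. 350.] [ 97. 117.] 90 [[120.0, 302.0], [237.0, 302.0], [237.0, 399.0], [120.0, 399.0]]
3136.0 [351. 209.] [ 26. 180.] 0 [[338.0, 299.0], [339.0, 119.0], [365.0, 119.0], [364.0, 299.0]]
```

```bash
python3 - <<'E'
from m import *
w=load('wrist14'); s=load('scene0'); t=load('top0')
bl=w['pixels'].max(2)<60
pts=[]
for v in range(115,305,12):
    x=np.where(bl[v,300:400])[0]+300; print(v,(x.min(),x.max(),len(x)) if len(x) else None,end='; ')
bt=t['pixels'].max(2)<55
print(); 
for u in range(395,458,6):
    y=np.where(bt[200:225,u])[0]+200; print(u,(y.min(),y.max()) if len(y) else None,end='; ')
bs=s['pixels'].max(2)<55; print()
for v in range(272,348,6):
    x=np.where(bs[v,335:385])[0]+335; print(v,(x.min(),x.max()) if len(x) else None,end='; ')
for z in (145,155,163): print(z,[plane(w,351,209,z)[:2].round(1),plane(t,424.5,214.5,z)[:2].round(1)])
E
```

```text
115 None; 127 (np.int64(340), np.int64(364), 25); 139 (np.int64(341), np.int64(364), 24); 151 (np.int64(347), np.int64(364), 18); 163 (np.int64(346), np.int64(364), 19); 175 (np.int64(346), np.int64(363), 18); 187 (np.int64(346), np.int64(363), 18); 199 (np.int64(346), np.int64(363), 18); 211 (np.int64(346), np.int64(362), 17); 223 (np.int64(346), np.int64(362), 17); 235 (np.int64(346), np.int64(362), 17); 247 (np.int64(346), np.int64(362), 17); 259 (np.int64(345), np.int64(361), 17); 271 (np.int64(338), np.int64(362), 25); 283 (np.int64(342), np.int64(361), 20); 295 (np.int64(347), np.int64(360), 14); 
395 None; 401 (np.int64(212), np.int64(218)); 407 (np.int64(212), np.int64(216)); 413 (np.int64(212), np.int64(216)); 419 (np.int64(212), np.int64(216)); 425 (np.int64(212), np.int64(216)); 431 (np.int64(212), np.int64(216)); 437 (np.int64(212), np.int64(216)); 443 (np.int64(211), np.int64(216)); 449 (np.int64(212), np.int64(218)); 455 None; 
272 None; 278 (np.int64(351), np.int64(355)); 284 (np.int64(350), np.int64(357)); 290 (np.int64(348), np.int64(358)); 296 (np.int64(355), np.int64(359)); 302 (np.int64(357), np.int64(361)); 308 (np.int64(358), np.int64(362)); 314 (np.int64(360), np.int64(364)); 320 (np.int64(361), np.int64(366)); 326 (np.int64(362), np.int64(367)); 332 (np.int64(363), np.int64(368)); 338 (np.int64(360), np.int64(369)); 344 None; 145 [array([ 609.9, -222.3]), array([ 610.8, -224. ])]
155 [array([ 609.2, -220.2]), array([ 609.8, -221.9])]
163 [array([ 608.6, -218.5]), array([ 609. , -220.2])]
```

```bash
python3 - <<'E'
from m import *
w=load('wrist14'); s=load('scene0'); t=load('top0')
print(tri(w,(354.5,209),s,(360,308.5)),tri(s,(360,308.5),t,(424.8,214)))
go(610.5,-222,147,91.2)
E
```

```text
(array([ 614.10227777, -223.29121082,  141.11831531]), np.float64(2.838567881493379)) (array([ 613.51213687, -225.09495459,  143.88613288]), np.float64(3.0213906058345295))
t 19.7 pos [ 591.3 -237.5  278.8] rot [-180.    -0.    91.8] F [-0.2  0.8  0.5] w 68.1 g 0.0 -> shift [ 14.9  19.8 131.8] turn 0.011 rows 3.2
```

The scene-camera height is weak here, because that camera looks almost along the bar. I'll descend part way and re-measure from a second wrist position.

Request:
move_arm(
  motion="5 7 20 0.01 -0.6;10 14 40 0.01 -0.6;15 19 60 0.01 -0.6;15 19 70 0.01 -0.6;15 19 70 0.01 -0.6",
)

```text
time: 20.12
ee_pos: [608.4, -221.1, 207.7]
ee_rot: [-179.9, -0.1, 91.3]
wrist_force: [-0.5, -0.6, -0.5]
gripper_width: 68.3
grip_force: 0.0
```

```bash
python3 - <<'E'
from m import *
w0=load('wrist14'); w=cap('wrist','wrist15')
bl=((w['pixels'].max(2)<60)*255).astype(np.uint8)
print([proj(w,p).round(0).tolist() for p in ((610.5,-167,163),(610.5,-277,163))])
def prof(c):
    b=c['pixels'].max(2)<60; r=[]
    for v in range(20,400,2):
        x=np.where(b[v,300:410])[0]+300
        if len(x)>8: r.append((v,x.min(),x.max()))
    return np.array(r)
p=prof(w); print(p[::6].tolist()); p0=prof(w0); print(p0[0],p0[-1])
# top end (+y) of the bar in both
v0,v1=p0[0],p[0]
print(tri(w0,((v0[1]+v0[2])/2,v0[0]),w,((v1[1]+v1[2])/2,v1[0])))
go(610.5,-222,147,91.2)
E
```

```text
[[333.0, 168.0], [328.0, 367.0]]
[[148, 322, 337], [160, 313, 346], [172, 315, 344], [184, 318, 342], [196, 319, 342], [208, 319, 342], [220, 319, 342], [232, 319, 342], [244, 319, 342], [256, 320, 342], [268, 320, 342], [280, 320, 342], [292, 320, 342], [304, 321, 342], [316, 321, 342], [328, 320, 343], [340, 318, 346], [352, 322, 341], [364, 323, 341], [376, 325, 339]]
[122 343 353] [298 349 357]
(array([ 608.8484463 , -162.64276055,   77.78068328]), np.float64(1.0989912200314578))
t 20.17 pos [ 608.9 -221.5  209.4] rot [-180.    -0.    91.3] F [ 0.2 -0.3  1.3] w 68.2 g 0.0 -> shift [-0.5  1.7 62.4] turn 0.001 rows 1.5
```

The bar's apparent width gives 23 px from here and 17.5 px before, a depth of about 205–210 mm. That fits a bar at z≈163, and x=610.5 matches col 331. Descending and gripping.

Request:
move_arm(
  motion="-0.5 1.7 20 0 -0.6;-0.5 1.7 40 0 -0.6;-0.5 1.7 55 0 -0.6;-0.5 1.7 61 0 -0.6;-0.5 1.7 61 0 0;-0.5 1.7 61 0 0.5;-0.5 1.7 61 0 1;-0.5 1.7 61 0 1",
  grip_force=50,
)

```text
time: 20.83
ee_pos: [612.3, -222.9, 149.6]
ee_rot: [179.9, 0.0, 91.2]
wrist_force: [-0.1, -0.0, 0.4]
gripper_width: 20.2
grip_force: 0.0
```

Request:
move_arm(
  motion="0 0 0 0 1;0 0 0 0 1;0 0 0 0 1",
)

```text
time: 21.08
ee_pos: [611.4, -222.9, 149.4]
ee_rot: [-180.0, 0.0, 91.2]
wrist_force: [-8.6, 0.5, 11.1]
gripper_width: 10.1
grip_force: 49.0
```

Request:
move_arm(
  motion="0 -3 -12 0 1;0 -8 -24 0 1;0 -13 -36 0 1;0 -19 -47 0 1;0 -25 -58 0 1;0 -33 -69 0 1;0 -41 -78.5 0 1;0 -45 -83 0 1",
)

```text
time: 21.75
ee_pos: [567.2, -224.4, 234.0]
ee_rot: [179.8, 0.1, 91.2]
wrist_force: [7.9, -5.4, 2.1]
gripper_width: 9.9
grip_force: 49.5
```

```bash
python3 - <<'E'
from m import *
go(611.4-126.2,-222.9,149.4+132.7,91.2)
E
```

```text
t 21.75 pos [ 567.2 -224.4  234. ] rot [1.798e+02 1.000e-01 9.120e+01] F [ 7.9 -5.4  2.1] w 9.9 g 49.5 -> shift [  3.1 -81.8 -48.4] turn 0.001 rows 2.3
```

Request:
move_arm(
  motion="0 -6 -6 0 1;0 -12 -11 0 1;0 -24 -21 0 1;0 -37 -30 0 1;0 -51 -38 0 1;0 -66 -44.5 0 1;0 -81 -50 0 1;0 -81 -50 0 1",
)

```text
time: 22.42
ee_pos: [485.2, -226.7, 285.1]
ee_rot: [179.7, 0.2, 91.2]
wrist_force: [6.1, -6.4, 16.2]
gripper_width: 9.8
grip_force: 53.7
```

Request:
move_arm(
  motion="0 0 0 0 1;0 0 0 0 1;0 0 0 0 1;0 0 0 0 1",
)

```text
time: 22.75
ee_pos: [487.3, -226.6, 284.4]
ee_rot: [179.6, 0.2, 91.2]
wrist_force: [5.8, -7.6, 20.1]
gripper_width: 9.8
grip_force: 54.1
```

```bash
python3 - <<'E'
from m import *
go(611.4-126.2,-222.9,149.4+132.7,91.2)
s=cap('scene','scene16'); t=cap('top','top16'); cv2.imwrite('pics/m16.png',np.vstack([s['pixels'][60:440,60:500]]) if 0 else np.hstack([cv2.resize(s['pixels'][60:440,130:500],(400,410)),cv2.resize(t['pixels'][90:410,120:510],(400,410))]))
im=t['pixels'].astype(int)
p=status.sense()['ee_pos']+[0,0,16]
# handle position vs hinge (431.5,-229,120), yaw 1.5deg
a=np.deg2rad(1.5); d=(p-[432.5,-229,120]); al=d[0]*np.cos(a)+d[1]*np.sin(a); print('angle from bar',np.degrees(np.arctan2(d[2],al)-np.arctan2(43,178)),'radius',np.hypot(al,d[2]))
E
```

```text
t 22.75 pos [ 487.3 -226.6  284.4] rot [179.6   0.2  91.2] F [ 5.8 -7.6 20.1] w 9.8 g 54.1 -> shift [ 3.7 -2.1  2.2] turn 0.0 rows 0.1
angle from bar 59.477092068848926 radius 188.53773939813638
```

View pics/m16.png

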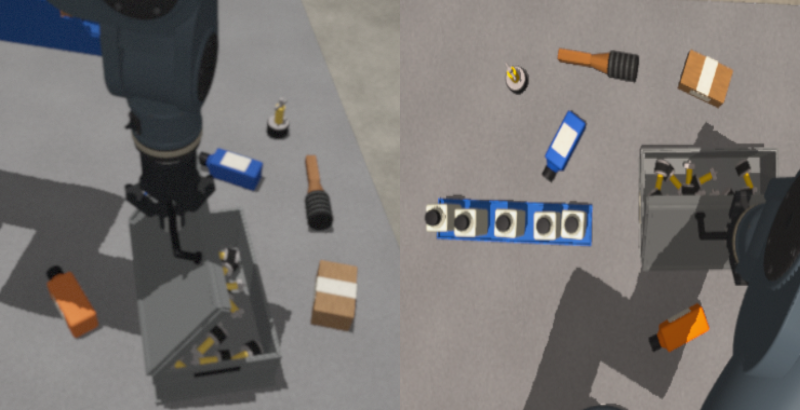

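The last picture shows the five bottles standing in the tray, the lid held open with the plugs visible, the orange bottle restored and the bystanders untouched. The lid's near free corner is at crop (222,302). I'll check the angle from that and ease the radial force.

Request:
move_arm(
  motion="0 -1 -1 0 1;0 -1.5 -2 0 1;0 -1.5 -2 0 1;0 -1.5 -2 0 1",
)

```text
time: 23.18
ee_pos: [484.9, -226.7, 285.2]
ee_rot: [179.8, 0.2, 91.2]
wrist_force: [2.8, -8.8, 8.8]
gripper_width: 9.7
grip_force: 52.9
```

```bash
python3 - <<'E'
from m import *
s=load('scene16'); a=np.deg2rad(1.7); ex=np.array([np.cos(a),np.sin(a),0]); ey=np.array([-ex[1],ex[0],0]); h=np.array([431.5,-229,120])
o,r=ray(s,130+222*370/400,60+302*380/410)
P=o+r*(((h-153*ey-o)@ey)/(r@ey)); d=P-h; print('corner',d@ex,d[2],np.degrees(np.arctan2(d[2],d@ex)))
for th in (55,60,65):
    q=np.deg2rad(th); 
    print(th,[(proj(s,h-153*ey+ex*(L*np.cos(q)-n*np.sin(q))+[0,0,L*np.sin(q)+n*np.cos(q)])).round(0).tolist() for L,n in ((203,0),(203,12))])
print((130+222*370/400,60+302*380/410))
go(485.2,-226,282,91.2)
b=lambda c:((c['pixels'].max(2)<50)*255).astype(np.uint8)
for n in ('top0','top16'):
  c=load(n); 
  for roi in ((330,115,365,165),(215,130,250,170)):
    print(n,[(x[0],np.round(x[1][0],1).tolist()) for x in comps(c,b(c),roi)])
E
```

```text
corner 104.97994523543792 189.44138237497305 61.00673940133888
55 [[343.0, 347.0], [336.0, 345.0]]
60 [[333.0, 345.0], [326.0, 344.0]]
65 [[322.0, 344.0], [315.0, 343.0]]
(335.35, 339.9024390243902)
t 23.18 pos [ 484.9 -226.7  285.2] rot [179.8   0.2  91.2] F [ 2.8 -8.8  8.8] w 9.7 g 52.9 -> shift [0.7 0.3 3.2] turn 0.0 rows 0.1
top0 [(166.0, [341.3, 141.8])]
top0 [(30.5, [238.5, 156.8])]
top16 [(36.5, [349.2, 143.1])]
top16 []
```

The angle checks out at about 60°: 60.3° from the bar's position, 61° from the picture. The grip is steady and the forces are small, so I'm handing in.

```bash
python3 -c "
from bench import env
print(env.finish_job())"
```

```text
the job is handed in; nothing more can be done
None
```

The white bottle stands upright in the tray gap, released, with its neighbours unmoved, and the gripper is holding the lid at about 60°; on the way I knocked the orange decoy bottle about 60 mm and put it back to within a few mm, and the white bottle's base jammed on the lid handle (about 109 N at the wrist at the last reading, limit 120 N).

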